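Next float bowl onto the vacuum leak tester

ROBOT

A 6-joint arm with a two-finger parallel gripper is mounted at the origin on a cart in front of the work surface, level with it; the furniture and walls round the work are solid. World frame = base frame: x ahead of the robot, y to its left, z up, the work surface at z = 0. Lengths are in mm, angles in degrees, forces in N, time in s.
With the tool pointing down it reaches from about 350 to 850 mm from the base axis. Payload 8.1 kg.
Tool frame: the origin (TCP) lies on the centre line of the jaws, within the pads' length; the fingertips stand 19 mm ahead of it and the grasp point (between the pads) is the TCP (r.tip_reach is the z of the fingertips in the tool frame, in mm); z points along the fingers, y is the line along which they close (so a half turn about z gives the same grasp; the last joint's range is limited). The gripper opens to 85 mm and grips with 20 to 120 N. Pads are 22 mm wide; open, the fingers measure 114 mm over their backs; the gripper's body (76 mm by 85 mm) begins 54 mm behind the grasp point. The pads swing forward as they close: fully open they stand 13 mm farther back than shut.
Start: joints at [-75.596, 7.471, 85.268, -0, 87.261, -4.893], TCP at [198.301, -566.288, 223.692] pointing down, gripper open.
Joint ranges: [-169.43, 169.43], [-51.17, 129.36], [1.28, 143.12], [-76.62, 256.62], [0, 156.53], [-152.29, 152.29]. Speed limits (degrees/s): [136.94, 136.94, 159.86, 180, 180, 180].

INTERFACE

Orientations are given as [roll, pitch, yaw] about the fixed x, y, z axes, in that order (R = Rz(yaw) Ry(pitch) Rx(roll)).
In Python, from bench import r gives the robot as it stands. The module is installed in compiled form; this text tells all that it offers.
- The arm moves only by the shell command python3 -m handwheel 'ROWS' [FORCE]. ROWS is JSON, a list of rows, each a list of 7 numbers: the shift along the tool's x, y, z in m, then the turn, a rotation vector about the tool's x, y, z in degrees, then the finger opening in m, from 0 to 0.0854. In form: [[tx, ty, tz, ax, ay, az, claw], ...]. A call has 1 to 8 rows; each row shifts and turns the commanded pose from where the row before left it, along the tool's axes as they then stand; what a row does not reach is not made up. A row lasts 1/12 s, in which the tool goes at most 41.7 mm and 7.16 degrees, less where a joint would pass 70% of its speed; a pose out of reach is approached as far as the arm can. A call with a gripper value outside its range is refused whole. The fingers move at their own pace and stop on an object; FORCE is the grip in N (left out, the last holds). Time passes only in rows, so rows that do not move let the fingers close. It gives the time, the measured TCP pose, the force, the opening and the grip force at its end, in the units of the state.
- r.sense(): the state, without advancing time (a new reading comes with each control period).
- r.snapshot(name): name is "scene" or "side" or "wrist"; returns (picture, depth): 480x640x3 uint8, blue, green, red; 480x640 float32, mm along the optical axis (not along the pixel's ray), 0 where there is no reading.
- r.calibration(name): a dict with "vfov" (degrees; the focal length in pixels is half the picture's height over the tangent of half this angle, whatever the lens; pixels are square), "cx", "cy" (the principal point, pixels), "rvec" (rotation vector, rad) and "tvec" (3), from world to camera coordinates, as OpenCV has them; the wrist camera has in their place "tool_from_camera" (4x4, takes a point from camera to tool coordinates, whose origin is the TCP and whose axes are the flange's). Camera axes: x right, y down, z forward; pixel columns grow to the right and rows downward; lengths in mm; the calibration is good to about 2 mm. A picture is of the moment at which its call begins: read the wrist's pose just before it. calibration takes no time and is no camera call.
- r.hand_in(): hands the job in; it is judged then, once.
The state is a dict: "time": time; "joint_pos": joint angles; "qd": joint speeds; "joint_efforts": joint torques, N m; "tool_pos": TCP position; "tcp_rot": TCP orientation; "ft_force": force on the tool from outside, world axes, zero at the start; "wrist_torque": the same for the moment, N m; "finger_gap": finger opening in mm; "grip_force": force on a finger pad.
Only numpy, scipy, OpenCV 4.12 (cv2) and the standard library are available. Lean on these libraries where they do the work, as an engineer would, in place of code of your own. Each camera call takes 0.05 s, during which the arm holds its last target. There are 200 camera calls.

TASK

The float bowl in the tester's pocket has passed: lift it out and put it in the red bin. Then seat the other bowl, which stands on end on the table, fully home in the pocket with its open rim down on the rubber and its drain plug up, and after that turn the selector to the green mark (vacuum). Leave the other things on the table where they are.

Things in the scene. Friction and masses are not known exactly. Their poses are not given: they have to be found in the camera images.
- bowl_tested: tested float bowl: cast aluminium cup, 84 (x) x 60 (y) x 42 (z) mm, open on one face, corners rounded 9 mm, walls 5 mm, with a boss and slotted brass drain plug that stand 9 mm proud of the closed face. Origin: centre of the open rim's plane. Its +z axis points from the open rim to the closed face with the plug. It starts in the pocket, rim down
- bowl_next: the untested float bowl, the same casting with the same axes. It starts on the table, stood on one of its flat 60 x 42 mm ends: x axis vertical, so its centre is 42 mm above the table, its open rim facing sideways away from the robot (within 0.8 rad; +z axis level)
- tester: bench vacuum leak tester, a green steel box 200 (x) x 246 (y) mm, fixed to the table, top panel at z = 55 mm, origin at the centre of its underside. On top: the pocket, left of the middle; a small gauge behind the pocket (x = 60 to 110, y = 30 to 86 mm, up to 105 mm high); the selector to the right
- nest (a point): centre of the pocket's rubber seat, 63 mm above the table; axes as the tester's. The pocket is 88 (x) x 64 (y) mm inside, 10 mm deep, rails 11 mm thick; each long side (at y = +/-32 mm) has a gap in its rail from x = -22 to 22 mm for the fingers, whose floor is 2 mm below the seat. A seated bowl's origin is here, its x axis along the pocket's x, either way round
- selector (a joint): selector on the tester's top: angle in rad, growing clockwise seen from above, with sprung detents at 0 (red mark: vent), 0.7 (yellow mark: off) and 1.4 (green mark: vacuum). At 0.7 the pointer lies along the tester's +x axis
- selector_grip (a point): on the selector's axis at the top of its black bar grip, 86 mm above the table; the x axis points along the bar to its pointer end. The bar is 44 mm long, 15 mm wide and 22 mm high; under it lies a disc of radius 22 mm
- red_bin: red open plastic bin, 131 (x) x 171 (y) x 85 mm high, origin at the centre of its underside; the floor is 7 to 10 mm up, inside at least 102 (x) x 140 (y) mm at the floor; it stands firm
- elbow: brass pipe elbow, 71 x 78 x 37 mm, lying loose on the table; bystander
- valve: brass stop valve with a red wheel, 64 x 60 x 36 mm, lying loose on the table; bystander
- tape: roll of black tape, 55 mm across, 19 mm high, lying loose on the tester's top in front of the selector; bystander
- rule: yellow tape measure, 40 (x) x 111 (y) x 66 mm high, standing loose on the table 30 to 60 mm in front of the open rim of bowl_next; bystander
Not all that is in view belongs to the job. What is shaped like the bowl_next but orange or purple is not meant.

How it is judged:
By the outcome, as a careful person would: the job done as asked, in the order asked, and still so for the second after the job is handed in, with the robot touching nothing.
It also fails if it takes over 72 s, if anything falls off the work surface, if the arm or the gripper's body presses on something with over 40 N, if the wrist force passes 120 N, or if a joint passes its speed limit or range.

## Working session

There is one attempt and no reset: what is moved stays moved. The work goes in short steps, Python scripts to look and compute and a shell command to move; the robot and the scene stay as the last step left them, time stands still between calls to the robot, and variables do not carry over. Pictures are saved under pics/ and viewed, at most 13 in all, crops included, and the job is handed in when it is done.

```bash
mkdir -p pics; cat > h.py <<'E'
import numpy as np, cv2
from bench import r
from scipy.spatial.transform import Rotation as R
def cam(name):
    c=r.calibration(name); f=240/np.tan(np.radians(c['vfov'])/2); return c,f
def pose(s=None):
    s=s or r.sense(); T=np.eye(4); T[:3,:3]=R.from_euler('xyz',s['tcp_rot'],degrees=True).as_matrix(); T[:3,3]=s['tool_pos']; return T
def cloud(name):
    """picture, world points HxWx3 (nan where none)"""
    T=pose(); p,d=r.snapshot(name); c,f=cam(name)
    v,u=np.mgrid[:480,:640]; P=np.dstack([(u-c['cx'])/f*d,(v-c['cy'])/f*d,d]).astype(float); P[d==0]=np.nan
    if name=='wrist':
        M=T@np.array(c['tool_from_camera']); W=P@M[:3,:3].T+M[:3,3]
    else:
        Rm=cv2.Rodrigues(np.array(c['rvec'],float))[0]; W=(P-np.array(c['tvec']).ravel())@Rm
    return p,W
E
python3 - <<'E'
from h import *
for n in ('scene','side'):
    p,W=cloud(n); cv2.imwrite(f'pics/{n}0.png',p); np.savez(f'{n}0.npz',p=p,W=W)
    print(n,{k:np.round(v,3) if k!='x' else v for k,v in r.calibration(n).items()})
print(r.calibration('wrist')); print(r.sense(), r.tip_reach)
E
```

```text
scene {'vfov': np.float64(51.658), 'cx': np.float64(321.656), 'cy': np.float64(234.294), 'rvec': array([ 0.81 , -2.522,  1.173]), 'tvec': array([ 361.455,  222.385, 1210.887])}
side {'vfov': np.float64(57.119), 'cx': np.float64(316.389), 'cy': np.float64(236.25), 'rvec': array([ 2.092, -0.283,  0.189]), 'tvec': array([-469.123,  129.309, 1447.088])}
{'vfov': 61.31946386751124, 'cx': 319.3248465789364, 'cy': 239.34519288374062, 'tool_from_camera': array([[ 9.40167098e-04, -9.56034308e-01, -2.93253333e-01,
         7.58970981e+01],
       [ 9.99999558e-01,  9.04324725e-04,  2.57801739e-04,
         3.66120426e-02],
       [ 1.87289319e-05, -2.93253446e-01,  9.56034736e-01,
        -1.49274691e+02],
       [ 0.00000000e+00,  0.00000000e+00,  0.00000000e+00,
         1.00000000e+00]])}
{'time': 0.1, 'joint_pos': array([-7.55983579e+01,  7.50974246e+00,  8.53240708e+01, -1.07835260e-03,
        8.72604043e+01, -4.89320413e+00]), 'qd': array([ 0.07023143, -0.1178175 , -0.14151405,  0.01888458, -0.05095794,
        0.11866245]), 'joint_efforts': array([ 2.19618218e-03, -5.70951498e+01, -5.01943159e+01,  4.80243557e-05,
        8.08217068e-03,  1.15327617e-05]), 'tool_pos': array([ 198.14457456, -565.80258446,  222.75027444]), 'tcp_rot': array([-1.79906034e+02, -6.96352785e-03,  1.92948929e+01]), 'ft_force': array([ 0.18092119, -0.69626521, -0.8520348 ]), 'wrist_torque': array([-0.02791414, -0.01437446, -0.02931361]), 'grip_force': 0.0, 'finger_gap': 85.66331658038025} 19.0
```

View pics/scene0.png

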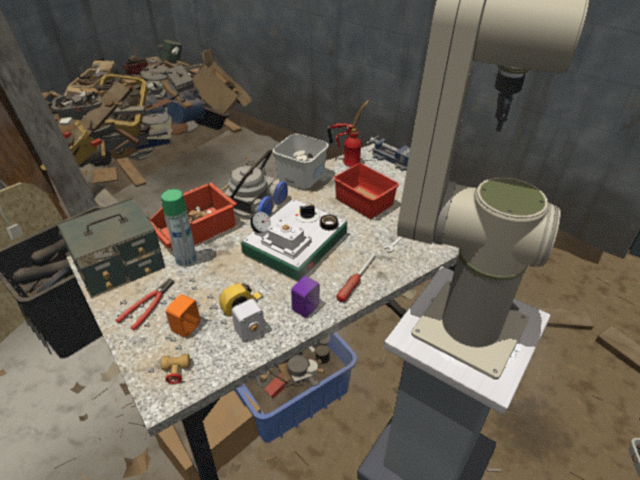

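View pics/side0.png

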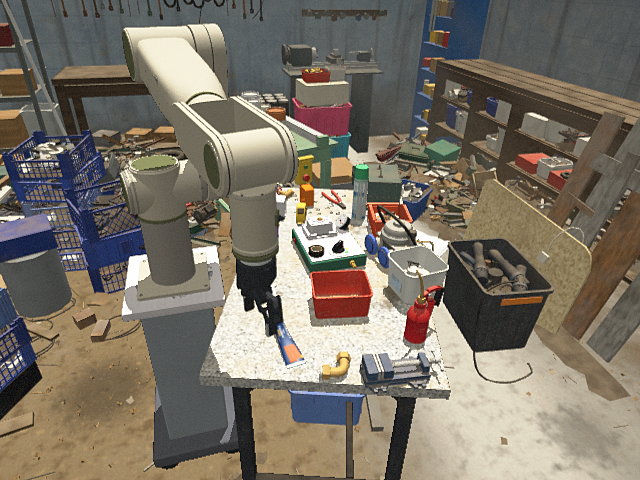

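The scene view shows these things:
- **Next bowl:** the grey cast bowl with a brass plug stands at (248,320).
- **Look-alikes:** orange at (183,315) and purple at (305,296). The other metal bowl is in the tester at (287,236).
- **Bins:** the empty red bin is at (366,190). A second reddish bin holding parts is at (205,212), and there is a grey one at (300,160).
- **Bystanders:** the rule is at (237,298), the valve at (175,365) and the tape at (329,221).

By the description I choose the grey one at (248,320). I'll check it in a close crop.

```bash
python3 - <<'E'
from h import *
z=np.load('scene0.npz'); p=z['p']; W=z['W']
a=cv2.resize(p[180:350,150:350],None,fx=4,fy=3.5,interpolation=cv2.INTER_CUBIC)
cv2.imwrite('pics/crop1.png',cv2.resize(p[170:345,160:400],(800,583),interpolation=cv2.INTER_CUBIC))
for n,(u,v) in dict(bowlnext=(248,322),plugn=(254,327),top=(244,308),rule=(237,296),orange=(183,315),purple=(305,296),plugT=(286,227),knob=(307,210),tape=(329,221),redbin=(366,192),redbinrim=(366,205),bin2=(205,212)).items(): print(n,np.round(W[v,u]))
z=np.load('side0.npz');W=z['W']
for n,(u,v) in dict(binfloor=(342,290),rimL=(313,272),rimR=(370,271),front=(342,305),fl=(316,300),fr=(366,300),knob=(338,248)).items(): print(n,np.round(W[v,u]))
E
```

```text
bowlnext [407. 343.  61.]
plugn [395. 338.  47.]
top [427. 331.  84.]
rule [486. 295.  55.]
orange [533. 422.  73.]
purple [341. 214.  75.]
plugT [508.  74. 113.]
knob [538. -60.  74.]
tape [475. -81.  49.]
redbin [ 496. -328.    1.]
redbinrim [ 429. -212.   48.]
bin2 [808.  88.  35.]
binfloor [ 505. -230.   15.]
rimL [ 415. -210.   86.]
rimR [ 639. -135.   -1.]
front [ 464. -344.   54.]
fl [ 392. -326.   73.]
fr [ 530. -357.   69.]
knob [540. -77.  71.]
```

View pics/crop1.png

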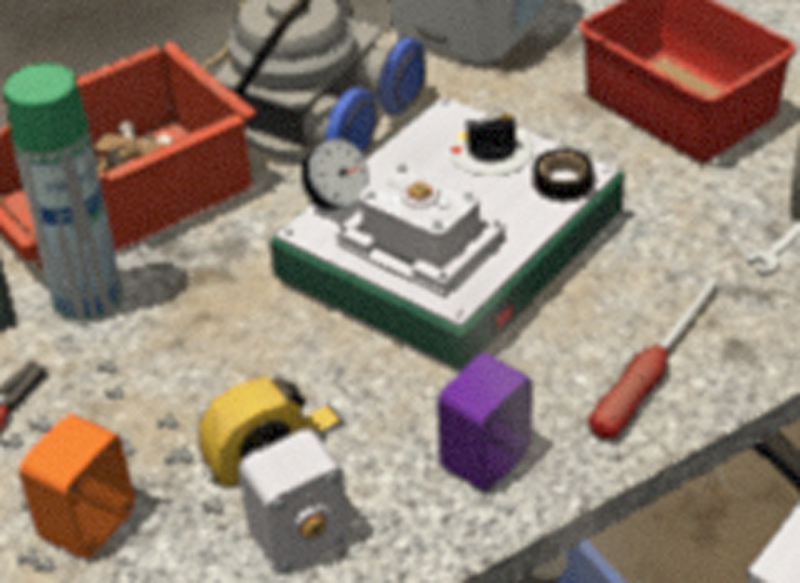

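The crop confirms it. The grey bowl stands on end at about (290,500) in the crop, plug towards the robot and the yellow rule behind it. The tested bowl sits in the pocket with its plug at (420,188). The plain red bin is at the upper right. Next I'll get rough fits from the clouds.

```bash
python3 - <<'E'
from h import *
D={n:np.load(n+'0.npz') for n in('scene','side')}
def rect(m,t):
    q=np.vstack([d['W'][m(d)] for d in D.values()]).astype(np.float32)
    print(t,len(q),np.round(cv2.minAreaRect(q[:,:2]),1).tolist() if 0 else cv2.minAreaRect(q[:,:2]),np.round(np.median(q[:,2]),1))
def box(W,x0,x1,y0,y1,z0,z1): 
    return (W[...,0]>x0)&(W[...,0]<x1)&(W[...,1]>y0)&(W[...,1]<y1)&(W[...,2]>z0)&(W[...,2]<z1)
red=lambda p:(p[...,2].astype(int)>p[...,1]+40)&(p[...,2].astype(int)>p[...,0]+40)
for n in D:
  W=D[n]['W'];p=D[n]['p']
  for t,m in dict(top=box(W,380,660,-140,150,50,60)&(p.min(2)>130),bin=red(p)&box(W,330,640,-420,-130,78,92),bowlN=box(W,360,470,300,390,78,92),bowlTtop=box(W,430,570,0,130,99,108),tape=box(W,430,500,-110,-50,66,80),knob=box(W,500,570,-100,-20,78,95)).items():
    q=W[m].astype(np.float32)
    if len(q)>5: print(n,t,len(q),np.round(np.hstack(cv2.minAreaRect(q[:,:2])),1),'mean',np.round(q.mean(0),1))
E
```

```text
Traceback (most recent call last):
cv2.error: OpenCV(4.12.0) /io/opencv/modules/imgproc/src/convhull.cpp:143: error: (-215:Assertion failed) total >= 0 && (depth == CV_32F || depth == CV_32S) in function 'convexHull'
```

```bash
cat >> h.py <<'E'
def box(W,x0,x1,y0,y1,z0,z1):
    return (W[...,0]>x0)&(W[...,0]<x1)&(W[...,1]>y0)&(W[...,1]<y1)&(W[...,2]>z0)&(W[...,2]<z1)
def red(p): p=p.astype(int); return (p[...,2]>p[...,1]+40)&(p[...,2]>p[...,0]+40)
def rect(W,m,t):
    q=W[m].astype(np.float32)
    if len(q)>5: print(t,len(q),np.round(np.hstack(cv2.minAreaRect(q[:,:2].copy())),1),'mean',np.round(q.mean(0),1))
E
python3 - <<'E'
from h import *
for n in ('scene','side'):
  D=np.load(n+'0.npz'); W=D['W'];p=D['p']
  for t,m in dict(top=box(W,380,660,-140,150,50,60)&(p.min(2)>130),bin=red(p)&box(W,330,640,-420,-130,78,92),bowlN=box(W,360,470,300,390,78,92),bowlTtop=box(W,430,570,0,130,99,108),tape=box(W,430,500,-110,-50,66,80),knob=box(W,500,570,-100,-20,78,95)).items(): rect(W,m,n+' '+t)
E
```

```text
scene top 1683 [526.9  13.4 191.2 238.    1.3] mean [519.6  19.3  53. ]
scene bin 262 [ 474.9 -279.   136.9  173.2   79. ] mean [ 469.7 -276.2   81.2]
scene bowlN 347 [423.3 329.5  58.   46.7  71.8] mean [421.7 330.2  81.7]
scene bowlTtop 435 [512.6  70.3  85.7  65.3   2.8] mean [511.6  72.6 102.7]
scene tape 82 [463.2 -71.2  40.9  52.8  89.5] mean [463.2 -69.9  70.2]
scene knob 60 [541.2 -61.9  43.6  20.1  38.2] mean [538.7 -61.8  81.9]
side top 1047 [530.8   7.5 193.7 238.8   1.6] mean [531.5 -21.4  55.1]
side bin 400 [ 477.5 -285.5  138.2  171.1   79.7] mean [ 479.1 -288.9   83.2]
side bowlN 49 [429.6 326.4  55.1  36.4  78.2] mean [425.9 323.2  83.3]
side bowlTtop 185 [515.2  64.6  85.6  66.3   0.8] mean [514.4  59.7 104.4]
side tape 93 [466.2 -73.2  46.   52.6  89. ] mean [465.8 -72.9  71.7]
side knob 44 [544.2 -67.9  42.4  14.8  44.5] mean [543.4 -70.3  83.9]
```

```bash
M=0.0298; python3 -m handwheel '[[0.029,-0.0284,0,0,0,0,0.085],[0.029,-0.0284,0,0,0,0,0.085],[0.029,-0.0284,0,0,0,0,0.085],[0.029,-0.0284,0,0,0,0,0.085],[0.029,-0.0284,0,0,0,0,0.085],[0.029,-0.0284,0,0,0,0,0.085],[0.029,-0.0284,0,0,0,0,0.085],[0.029,-0.0284,0,0,0,0,0.085]]' 40
python3 -c "
from h import *;s=r.sense();print(np.r_[s['joint_pos'],s['tool_pos'],s['tcp_rot']].round(3).tolist())"
python3 -m handwheel '[[0.029,-0.0284,0,0,0,0,0.085],[0.029,-0.0284,0,0,0,0,0.085],[0.029,-0.0284,0,0,0,0,0.085],[0.029,-0.0284,0,0,0,0,0.085],[0.029,-0.0284,0,0,0,6,0.085],[0.032,-0.0254,0,0,0,6,0.085],[0.032,-0.0224,0,0,0,6,0.085],[0.02,-0.018,0,0,0,0,0.085]]'
python3 -c "
from h import *;s=r.sense();print(np.r_[s['joint_pos'],s['tool_pos'],s['tcp_rot']].round(3).tolist())"
```

```text
time: 0.77
tool_pos: [342.4, -273.2, 223.3]
tcp_rot: [-180.0, 0.0, 19.3]
ft_force: [1.4, -0.1, -0.1]
finger_gap: 85.2
grip_force: 0.0
[-45.31, -18.473, 109.597, 0.004, 88.893, 25.42, 342.356, -273.239, 223.337, -179.983, 0.004, 19.269]
time: 1.43
tool_pos: [504.4, -16.7, 223.4]
tcp_rot: [-180.0, -0.0, 1.6]
ft_force: [1.0, -0.8, 0.8]
finger_gap: 84.9
grip_force: 0.0
[-7.745, -7.449, 100.219, 0.038, 87.214, 80.624, 504.379, -16.674, 223.409, -179.965, -0.021, 1.629]
```

```bash
python3 -m handwheel '[[0.001,-0.028,0,0,0,0,0.085],[0,-0.028,0,0,0,0,0.085],[0,-0.016,0,0,0,0,0.085],[0,0,0,0,0,0,0.085],[0,0,0,0,0,0,0.085]]'
python3 - <<'E'
from h import *
s=r.sense();print(np.r_[s['joint_pos'],s['tool_pos'],s['tcp_rot']].round(3).tolist())
p,W=cloud('wrist'); np.savez('w1.npz',p=p,W=W); cv2.imwrite('pics/w1.png',p)
for t,m in dict(top=box(W,380,660,-140,150,50,60)&(p.min(2)>130),bowlT=box(W,430,570,0,130,100,109),plug=box(W,480,540,30,110,111,120),rails=box(W,440,590,0,130,70,77),tape=box(W,430,500,-110,-50,66,80),knob=box(W,500,580,-110,-20,80,93)).items(): rect(W,m,t)
E
```

```text
time: 1.85
tool_pos: [501.3, 53.0, 223.3]
tcp_rot: [180.0, 0.0, 2.1]
ft_force: [-0.4, -0.3, 0.1]
finger_gap: 85.2
grip_force: 0.0
[0.213, -7.459, 100.244, -0.018, 87.263, 88.148, 501.331, 52.95, 223.262, 179.983, 0.049, 2.066]
top 36603 [529.8  10.1 187.6 233.8   1.7] mean [556.3  -3.   54.3]
bowlT 9774 [515.7  67.7  84.4  60.1   2.3] mean [518.2  67.7 104.6]
plug 497 [515.8  67.5  16.4  16.3  20. ] mean [516.1  67.6 113.1]
rails 3847 [523.3  67.9 124.1  85.8   1.7] mean [541.9  66.7  72.1]
tape 1683 [467.1 -70.6  53.1  41.2   0. ] mean [467.8 -71.4  72. ]
knob 1339 [544.3 -64.9  44.3  15.3  41.9] mean [544.6 -63.9  84.6]
```

View pics/w1.png

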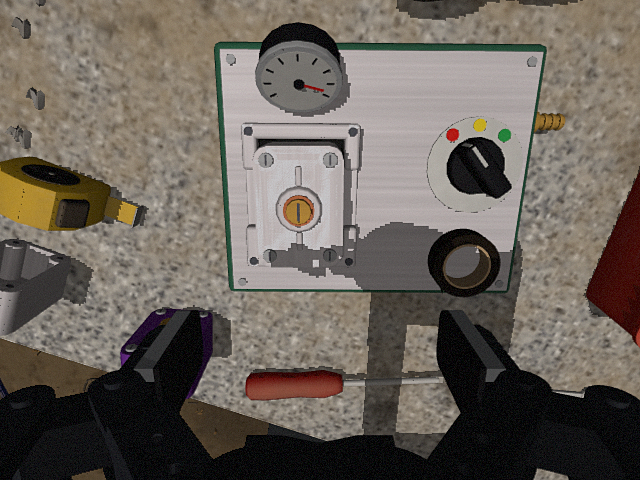

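The wrist view, with +x up and +y left, shows the following:
- The tested bowl is in the pocket, its plug at (298,210).
- The gauge is at (300,80).
- The selector is at (475,167), its white pointer line aimed at the red mark (453,134).
- The tape is at (468,262).
- The rule and grey bowl are at the left edge.

I'll pick the tested bowl now.

```bash
python3 -m handwheel '[[0.0075,-0.007,0.037,0,0,0,0.085],[0.0074,-0.007,0.037,0,0,0,0.085],[0,0,0.037,0,0,0,0.085],[0,0,0.028,0,0,0,0.085],[0,0,0,0,0,0,0.085],[0,0,0,0,0,0,0.05],[0,0,0,0,0,0,0.05],[0,0,0,0,0,0,0.05]]' 60
python3 -m handwheel '[[0,0,0,0,0,0,0.05],[0,0,0,0,0,0,0.05],[0,0,0,0,0,0,0.05]]'
python3 -c "
from h import *;s=r.sense();print(np.r_[s['joint_pos'],s['tool_pos'],s['tcp_rot']].round(3).tolist())"
```

```text
time: 2.57
tool_pos: [518.4, 66.4, 88.3]
tcp_rot: [180.0, -0.3, 1.9]
ft_force: [1.3, 0.7, -0.8]
finger_gap: 57.8
grip_force: 64.1
time: 2.82
tool_pos: [518.4, 66.6, 88.0]
tcp_rot: [180.0, -0.3, 1.9]
ft_force: [-1.5, -2.2, 8.2]
finger_gap: 57.5
grip_force: 65.2
[1.712, 1.492, 106.183, -0.027, 72.015, 89.79, 518.445, 66.551, 87.97, 179.973, -0.31, 1.93]
```

```bash
python3 -m handwheel '[[0,0,-0.03,0,0,0,0.05],[0,0,-0.04,0,0,0,0.05],[0,0,-0.04,0,0,0,0.05],[-0.006,0.0385,0,0,0,0,0.05],[-0.006,0.0385,0,0,0,0,0.05],[-0.006,0.0385,0,0,0,0,0.05],[-0.006,0.0385,0,0,0,0,0.05],[-0.006,0.0385,0,0,0,0,0.05]]' 60
python3 -m handwheel '[[-0.006,0.0385,0,0,0,0,0.05],[-0.006,0.0385,0,0,0,0,0.05],[-0.006,0.0385,0,0,0,0,0.05],[-0.006,0.0385,0,0,0,0,0.05],[0,0,0,0,0,6.5,0.05],[0,0,0,0,0,6.5,0.05],[0,0,0,0,0,0,0.05],[0,0,0,0,0,0,0.05]]'
python3 - <<'E'
from h import *
s=r.sense();print(np.r_[s['joint_pos'],s['tool_pos'],s['tcp_rot']].round(3).tolist())
p,W=cloud('wrist'); np.savez('w2.npz',p=p,W=W); cv2.imwrite('pics/w2.png',p)
rect(W,red(p)&box(W,340,640,-420,-130,80,92),'rim');rect(W,red(p)&box(W,340,640,-420,-130,0,13),'floor')
E
```

```text
time: 3.48
tool_pos: [492.6, -128.3, 196.3]
tcp_rot: [179.9, -0.1, 2.0]
ft_force: [0.8, -0.1, -2.2]
finger_gap: 57.6
grip_force: 65.3
time: 4.15
tool_pos: [474.0, -281.5, 195.6]
tcp_rot: [180.0, -0.1, -10.9]
ft_force: [0.7, -0.3, -1.7]
finger_gap: 57.5
grip_force: 65.4
[-36.037, 0.714, 95.297, 0.002, 83.921, 64.834, 474.03, -281.541, 195.563, 179.973, -0.063, -10.872]
rim 5334 [ 494.  -285.3  131.3  138.8   79.6] mean [ 519.5 -290.2   83.7]
floor 6310 [ 515.6 -289.2  172.8   88.2   79.3] mean [ 526.7 -292.8    3.9]
```

View pics/w2.png

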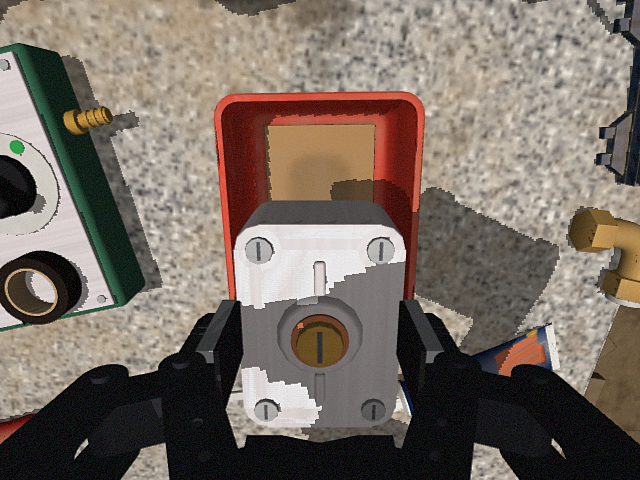

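The bowl is held over the red bin, with its plug at (320,340). The bin is centred below it with its long side along the tool's x, and its rim runs from x=217 to 424. I'll lower and release.

```bash
python3 -m handwheel '[[0.005,0,0.038,0,0,0,0.05],[0,0,0.038,0,0,0,0.05],[0,0,0.038,0,0,0,0.05],[0,0,0.032,0,0,0,0.05],[0,0,0.012,0,0,0,0.05],[0,0,0,0,0,0,0.05],[0,0,0,0,0,0,0.066],[0,0,0,0,0,0,0.066]]' 60
python3 -m handwheel '[[0,0,0,0,0,0,0.066],[0,0,-0.03,0,0,0,0.066],[0,0,-0.04,0,0,0,0.075],[0,0,-0.04,0,0,0,0.085],[0,0,-0.04,0,0,0,0.085],[0,0,0,0,0,0,0.085]]'
python3 - <<'E'
from h import *
s=r.sense();print(np.r_[s['joint_pos'],s['tool_pos'],s['tcp_rot']].round(3).tolist())
p,W=cloud('wrist'); cv2.imwrite('pics/w3.png',p)
rect(W,box(W,400,560,-350,-220,46,70),'bowl+plug in bin')
E
```

```text
time: 4.87
tool_pos: [480.2, -282.8, 38.6]
tcp_rot: [179.9, -0.2, -10.9]
ft_force: [-0.2, -0.5, 0.6]
finger_gap: 66.0
grip_force: 0.0
time: 5.37
tool_pos: [483.4, -285.4, 198.8]
tcp_rot: [179.6, -0.9, -11.0]
ft_force: [1.2, -1.3, 1.5]
finger_gap: 85.2
grip_force: 0.0
[-35.794, 1.244, 94.423, 0.0, 83.347, 65.218, 483.391, -285.433, 198.824, 179.587, -0.895, -11.009]
bowl+plug in bin 11682 [ 477.5 -282.7  119.9  159.9   80.1] mean [ 476.  -280.2   51.9]
```

```bash
python3 -m handwheel '[[-0.013,-0.0385,-0.002,0,0,0,0.085],[-0.013,-0.0385,-0.002,0,0,0,0.085],[-0.013,-0.0385,-0.002,0,0,0,0.085],[-0.013,-0.0385,-0.002,0,0,0,0.085],[-0.013,-0.0385,-0.002,0,0,0,0.085],[-0.013,-0.0385,-0.002,0,0,0,0.085],[-0.013,-0.0385,-0.002,0,0,0,0.085],[-0.013,-0.0385,-0.002,0,0,0,0.085]]'
python3 -c "
from h import *;s=r.sense();print(np.r_[s['joint_pos'],s['tool_pos'],s['tcp_rot']].round(3).tolist())"
python3 -m handwheel '[[-0.013,-0.0385,-0.002,0,0,0,0.085],[-0.013,-0.0385,-0.002,0,0,0,0.085],[-0.013,-0.0385,-0.002,0,0,0,0.085],[-0.013,-0.0385,-0.002,0,0,0,0.085],[-0.013,-0.0385,-0.002,0,0,0,0.085],[-0.013,-0.0385,-0.002,0,0,0,0.085],[0,0,0,0,0,0,0.085],[0,0,0,0,0,0,0.085]]'
python3 - <<'E'
from h import *
s=r.sense();print(np.r_[s['joint_pos'],s['tool_pos'],s['tcp_rot']].round(3).tolist())
p,W=cloud('wrist'); np.savez('w4.npz',p=p,W=W); cv2.imwrite('pics/w4.png',p)
rect(W,box(W,360,490,270,390,80,92),'bowl'); rect(W,box(W,430,560,230,350,55,75),'rule')
E
```

```text
time: 6.08
tool_pos: [435.2, 41.8, 203.1]
tcp_rot: [-180.0, -0.1, -11.0]
ft_force: [1.1, 1.1, 0.3]
finger_gap: 84.7
grip_force: 0.0
[-1.247, -18.205, 111.489, 0.005, 86.637, 99.797, 435.175, 41.773, 203.124, -179.982, -0.077, -11.044]
time: 6.75
tool_pos: [402.6, 283.8, 214.8]
tcp_rot: [-180.0, -0.0, -10.8]
ft_force: [1.0, -0.5, -0.0]
finger_gap: 84.9
grip_force: 0.0
[29.205, -9.162, 102.668, 0.003, 86.48, 129.977, 402.646, 283.763, 214.765, -179.988, -0.009, -10.772]
bowl 4477 [425.  325.5  56.8  42.7  69.7] mean [425.6 325.3  82.8]
rule 4447 [479.  295.6  63.7  96.8  59.6] mean [501.5 283.2  61.9]
```

View pics/w4.png

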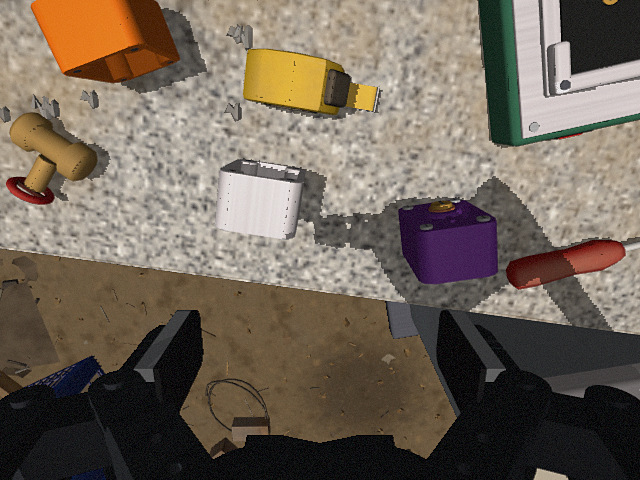

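The grey bowl stands at image (260,200) with its open rim at the top, away from the robot. The rule is at (310,80), and there are look-alikes at (100,35) and (448,240). I'll start tilting the tool for a near-horizontal grasp on the bowl's y faces, and record joint angles so I can fit the kinematics.

```bash
python3 -m handwheel '[[0,0,0,0,0,4.5,0.085],[0,0,0,0,0,4.5,0.085],[0,0,0,0,7,0,0.085],[0,0,0,0,7,0,0.085],[0,0,0,0,7,0,0.085],[0,0,0,0,7,0,0.085],[0,0,0,0,0,0,0.085],[0,0,0,0,0,0,0.085]]'
cat > kin.py <<'E'
from h import *
from scipy.optimize import least_squares
def fk(q,k,s4,s6=-1):
    z0,a,L1,o,L2,lat,d=k; q=np.radians(q)
    Ry=lambda t:R.from_euler('y',t).as_matrix(); Rz=lambda t:R.from_euler('z',t).as_matrix()
    A=Rz(q[0]); B=A@Ry(q[1]); C=B@Ry(q[2]); D=C@Rz(s4*q[3]); E=D@Ry(q[4])
    p=A@[a,lat,z0]+B@[0,0,L1]+C@[o,0,L2]+E@[0,0,d]
    return p, E@Rz(s6*-q[5])
E
python3 - <<'E'
from kin import *
s=r.sense(); print(np.r_[s['joint_pos'],s['tool_pos'],s['tcp_rot']].round(3).tolist())
new=(s['joint_pos'],s['tool_pos'])
Dt=[([-75.598,7.51,85.324,-.001,87.26,-4.893],[198.14,-565.80,222.75]),([-45.31,-18.473,109.597,.004,88.893,25.42],[342.356,-273.239,223.337]),
([0.213,-7.459,100.244,-.018,87.263,88.148],[501.331,52.95,223.262]),([1.712,1.492,106.183,-.027,72.015,89.79],[518.445,66.551,87.97]),
([-36.037,.714,95.297,.002,83.921,64.834],[474.03,-281.541,195.563]),([29.205,-9.162,102.668,.003,86.48,129.977],[402.646,283.763,214.765]),([-1.247,-18.205,111.489,.005,86.637,99.797],[435.175,41.773,203.124]),new]
for s4 in(1,-1):
    g=lambda k:np.concatenate([fk(q,k,s4)[0]-p for q,p in Dt])
    f=least_squares(g,[300,0,400,0,400,50,250],x_scale=100); print(s4,f.x.round(1),np.abs(f.fun).max().round(2))
    E=fk(new[0],f.x,s4)[1]; print(E.round(3)); print(pose()[:3,:3].round(3))
    np.save(f'k{s4}.npy',f.x)
E
```

```text
time: 7.47
tool_pos: [422.0, 251.5, 224.5]
tcp_rot: [-179.5, -25.7, -17.6]
ft_force: [1.1, 0.4, 1.1]
finger_gap: 84.9
grip_force: 0.0
[40.715, -24.388, 117.779, -22.39, 73.261, 152.202, 422.019, 251.521, 224.534, -179.51, -25.716, -17.609]
1 [318.1   0.  369.1  61.6 553.4  51.2 372.4] 0.01
[[ 0.299  0.859  0.416]
 [ 0.954 -0.273 -0.123]
 [ 0.008  0.434 -0.901]]
[[ 0.859 -0.299  0.416]
 [-0.273 -0.954 -0.123]
 [ 0.434 -0.008 -0.901]]
-1 [-176.    -6.2  205.1  -36.   544.1   42.9 -190.5] 94.24
[[ 0.442  0.895 -0.06 ]
 [ 0.821 -0.376  0.43 ]
 [ 0.362 -0.239 -0.901]]
[[ 0.859 -0.299  0.416]
 [-0.273 -0.954 -0.123]
 [ 0.434 -0.008 -0.901]]
```

```bash
cat >> kin.py <<'E'
lo=np.array([-169.43,-51.17,1.28,-76.62,0,-152.29]); hi=np.array([169.43,129.36,143.12,256.62,156.53,152.29])
K=np.load('k1.npy')
def tool(q): 
    p,E=fk(q,K,1); return p,E@R.from_euler('z',90,degrees=True).as_matrix()
def err(q,p,Rt):
    pp,RR=tool(q); return np.r_[(pp-p)/10,R.from_matrix(RR.T@Rt).as_rotvec()*10]
def ik(p,Rt,n=12,seed=0,q0=None):
    g=np.random.default_rng(seed); best=[]
    J1=np.degrees(np.arctan2(p[1],p[0]))
    for i in range(n):
        x0=np.clip(g.uniform(lo,hi),[-169,-45,60,-76,5,-152],[169,40,140,256,150,152]); x0[0]=np.clip(J1+g.uniform(-40,40),-169,169)
        if q0 is not None and i==0:x0=np.clip(q0,lo+.1,hi-.1)
        f=least_squares(err,x0,bounds=(lo,hi),args=(p,Rt),x_scale=50,max_nfev=60)
        if f.cost<1e-4 and not any(np.abs(f.x-b).max()<2 for b in best): best.append(f.x)
    return best
def bowl_pose(yawf): # bowl on end, yawf = heading of -z_b ; x_b up
    f=np.array([np.cos(yawf),np.sin(yawf),0]); zb=-f; xb=np.array([0,0,1.]); return np.c_[xb,np.cross(zb,xb),zb]
def grasp_rot(B,th,flip):
    # tool z in bowl frame: -z cos - x sin ; tool y along -+ y_b
    d=-B[:,2]*np.cos(th)-B[:,0]*np.sin(th); y=B[:,1]*(1 if flip else -1); return np.c_[np.cross(y,d),y,d]
E
python3 - <<'E'
from kin import *
B=bowl_pose(np.radians(-19.8)); G=np.array([419.4,327.6,46])
nest=np.array([515.7,67.7,63]);yp=np.radians(1.9)
for th in (15,25,35,50):
  for flip in (0,1):
    Rg=grasp_rot(B,np.radians(th),flip)
    gs=ik(G,Rg); 
    pre=ik(G-80*Rg[:,2],Rg)
    print('th',th,'flip',flip,'toolx',Rg[:,0].round(2),'grasp',[g.round(0).tolist() for g in gs],'pre',[g.round(0).tolist() for g in pre])
    for w in (0,180):
      P=R.from_euler('z',yp+np.radians(w)).as_matrix(); # bowl axes in pocket
      Rp=P@B.T@Rg; tcp=nest+P@np.array([4,0,27.])
      print('   place',w,'d',Rp[:,2].round(2),[g.round(0).tolist() for g in ik(tcp,Rp)])
E
```

```text
th 15 flip 0 toolx [ 0.24 -0.09  0.97] grasp [] pre [[83.0, 30.0, 113.0, -71.0, 86.0, -127.0]]
   place 0 d [-0.26 -0.01 -0.97] [[2.0, 17.0, 90.0, -0.0, 88.0, 90.0]]
   place 180 d [ 0.26  0.01 -0.97] [[2.0, -14.0, 122.0, 0.0, 57.0, -90.0]]
th 15 flip 1 toolx [-0.24  0.09 -0.97] grasp [] pre [[83.0, 30.0, 113.0, -71.0, 86.0, 53.0]]
   place 0 d [-0.26 -0.01 -0.97] [[2.0, 17.0, 90.0, -0.0, 88.0, -90.0]]
   place 180 d [ 0.26  0.01 -0.97] [[2.0, -14.0, 122.0, 0.0, 57.0, 90.0]]
th 25 flip 0 toolx [ 0.4  -0.14  0.91] grasp [[71.0, 21.0, 118.0, -73.0, 72.0, -134.0]] pre [[80.0, 18.0, 117.0, -66.0, 79.0, -136.0]]
   place 0 d [-0.42 -0.01 -0.91] [[2.0, 27.0, 80.0, -0.0, 98.0, 90.0]]
   place 180 d [ 0.42  0.01 -0.91] [[2.0, -24.0, 132.0, 0.0, 47.0, -90.0]]
th 25 flip 1 toolx [-0.4   0.14 -0.91] grasp [[71.0, 21.0, 118.0, -73.0, 72.0, 46.0]] pre [[80.0, 18.0, 117.0, -66.0, 79.0, 44.0]]
   place 0 d [-0.42 -0.01 -0.91] [[2.0, 27.0, 80.0, -0.0, 98.0, -90.0]]
   place 180 d [ 0.42  0.01 -0.91] [[2.0, -24.0, 132.0, 0.0, 47.0, 90.0]]
th 35 flip 0 toolx [ 0.54 -0.19  0.82] grasp [[66.0, 13.0, 120
[... 201 characters left out ...]
.0, 37.0, -90.0]]
th 35 flip 1 toolx [-0.54  0.19 -0.82] grasp [[66.0, 13.0, 120.0, -65.0, 65.0, 35.0]] pre [[75.0, 7.0, 119.0, -59.0, 73.0, 33.0]]
   place 0 d [-0.57 -0.02 -0.82] [[2.0, 37.0, 70.0, -0.0, 108.0, -90.0]]
   place 180 d [ 0.57  0.02 -0.82] [[2.0, -34.0, 142.0, 0.0, 37.0, 90.0]]
th 50 flip 0 toolx [ 0.72 -0.26  0.64] grasp [] pre []
   place 0 d [-0.77 -0.03 -0.64] [[2.0, 52.0, 54.0, -0.0, 124.0, 90.0]]
   place 180 d [ 0.77  0.03 -0.64] []
th 50 flip 1 toolx [-0.72  0.26 -0.64] grasp [[58.0, 3.0, 120.0, -48.0, 58.0, 15.0]] pre [[65.0, -4.0, 119.0, -44.0, 67.0, 13.0]]
   place 0 d [-0.77 -0.03 -0.64] [[2.0, 52.0, 54.0, -0.0, 124.0, -90.0]]
   place 180 d [ 0.77  0.03 -0.64] []
```

```bash
for i in 1; do python3 -m handwheel '[[0,0,0,0,0,-7,0.085],[0,0,0,0,0,-7,0.085],[0,0,0,0,0,-7,0.085],[0,0,0,0,0,-7,0.085],[0,0,0,0,0,-7,0.085],[0,0,0,0,0,-7,0.085],[0,0,0,0,0,-7,0.085],[0,0,0,0,0,-7,0.085]]' >/dev/null; done
python3 -m handwheel '[[0,0,0,0,0,-7,0.085],[0,0,0,0,0,-7,0.085],[0,0,0,0,0,-7,0.085],[0,0,0,0,0,-7,0.085],[0,0,0,0,0,-7,0.085],[0,0,0,0,0,-7,0.085],[0,0,0,0,0,-7,0.085],[0,0,0,0,0,-7,0.085]]' >/dev/null
python3 -m handwheel '[[0,0,0,0,0,-7,0.085],[0,0,0,0,0,-7,0.085],[0,0,0,0,0,-7,0.085],[0,0,0,0,0,-7,0.085],[0,0,0,0,0,-7,0.085],[0,0,0,0,0,-7,0.085],[0,0,0,0,0,-7,0.085],[0,0,0,0,0,0,0.085]]'
cat > go.py <<'E'
from kin import *
def rel(p,Rt,N=None,q=None):
    """tool-frame shift and rotvec from measured pose to target; check IK"""
    s=r.sense(); T=pose(s); rv=R.from_matrix(T[:3,:3].T@Rt).as_rotvec(degrees=True); t=T[:3,:3].T@(p-T[:3,3])
    n=N or int(np.ceil(max(np.linalg.norm(t)/40,np.linalg.norm(rv)/7,1)))
    print('shift',t.round(1),'rot',rv.round(2),'n',n)
    # equal steps: constant screw in tool frame (shift v per row so that sum reaches)
    dR=R.from_rotvec(rv/n,degrees=True).as_matrix(); S=sum(np.linalg.matrix_power(dR,i) for i in range(n))
    v=np.linalg.solve(S,t); print('per row (shift before turn) v',v.round(2),'w',(rv/n).round(3)); 
    Q=s['joint_pos']; Tc=T.copy()
    for i in range(n):
        Tc[:3,3]+=Tc[:3,:3]@v; Tc[:3,:3]=Tc[:3,:3]@dR
        f=least_squares(err,np.clip(Q,lo+.01,hi-.01),bounds=(lo,hi),args=(Tc[:3,3],Tc[:3,:3]),x_scale=50); dq=np.abs(f.x-Q).max(); Q=f.x
        if i%4==3 or i==n-1 or f.cost>1e-3: print(i,Tc[:3,3].round(0),Q.round(0),'cost',f.cost.round(5),'dq',dq.round(1))
E
python3 - <<'E'
from go import *
B=bowl_pose(np.radians(-19.8)); G=np.array([419.4,327.6,46]); Rg=grasp_rot(B,np.radians(30),1)
print(r.sense()['joint_pos'].round(1))
rel(G-100*Rg[:,2],Rg)
E
```

```text
time: 9.47
tool_pos: [423.4, 252.4, 225.3]
tcp_rot: [170.8, 24.1, 141.8]
ft_force: [-0.6, 0.1, -0.1]
finger_gap: 84.8
grip_force: 0.0
[ 40.7 -24.1 117.5 -22.3  73.3  -9.1]
shift [173.1  18.5  68.2] rot [ -3.64 -34.32 -16.69] n 6
per row (shift before turn) v [30.74  6.44  4.07] w [-0.607 -5.72  -2.782]
3 [361. 330. 148.] [ 70.  -6. 121. -51.  74.  25.] cost 0.0 dq 8.0
5 [338. 357.  96.] [ 79.  12. 118. -61.  78.  39.] cost 0.0 dq 9.2
```

```bash
cat > tgt.py <<'E'
from go import *
B=bowl_pose(np.radians(-19.8)); G=np.array([419.4,327.6,46]); Rg=grasp_rot(B,np.radians(30),1)
E
python3 -c "
from tgt import *
rel(G-100*Rg[:,2],Rg,8)"
```

```text
shift [173.1  18.5  68.2] rot [ -3.64 -34.32 -16.69] n 8
per row (shift before turn) v [23.06  4.96  2.77] w [-0.455 -4.29  -2.087]
3 [375. 314. 171.] [ 64. -13. 121. -45.  73.  17.] cost 0.0 dq 6.3
7 [338. 357.  96.] [ 79.  12. 118. -61.  78.  39.] cost 0.0 dq 7.0
```

```bash
python3 -m handwheel '[[0.023,0.005,0.0028,-0.46,-4.29,-2.09,0.085],[0.023,0.005,0.0028,-0.46,-4.29,-2.09,0.085],[0.023,0.005,0.0028,-0.46,-4.29,-2.09,0.085],[0.023,0.005,0.0028,-0.46,-4.29,-2.09,0.085],[0.023,0.005,0.0028,-0.46,-4.29,-2.09,0.085],[0.023,0.005,0.0028,-0.46,-4.29,-2.09,0.085],[0.023,0.005,0.0028,-0.46,-4.29,-2.09,0.085],[0.023,0.005,0.0028,-0.46,-4.29,-2.09,0.085]]'
python3 -m handwheel '[[0,0,0,0,0,0,0.085],[0,0,0,0,0,0,0.085]]' >/dev/null
python3 - <<'E'
from tgt import *
rel(G-100*Rg[:,2],Rg)
print(r.sense()['joint_pos'].round(1),r.sense()['tool_pos'].round(1),pose()[:3,:3].round(2).tolist())
p,W=cloud('wrist'); np.savez('w5.npz',p=p,W=W); cv2.imwrite('pics/w5.png',p)
f=-B[:,2]; 
m=box(W,370,480,270,390,20,95)
q=W[m]; a=(q-[419.4,327.6,0])@f; b=(q-[419.4,327.6,0])@B[:,1]
n=np.abs(a+15)<6
for z0 in (30,50,70):
    k=n&(np.abs(q[:,2]-z0)<10); print(z0,k.sum(),a[k].mean().round(1),np.polyfit(b[k],a[k],1).round(3),np.percentile(b[k],[1,99]).round(1))
E
```

```text
time: 10.13
tool_pos: [338.1, 359.3, 95.5]
tcp_rot: [179.0, 60.2, 159.1]
ft_force: [0.4, 0.2, 0.1]
finger_gap: 84.9
grip_force: 0.0
shift [-4.   1.7 -2.3] rot [-0.36  0.13  0.17] n 1
per row (shift before turn) v [-4.    1.7  -2.34] w [-0.359  0.126  0.17 ]
0 [338. 357.  96.] [ 79.  12. 118. -61.  78.  39.] cost 0.0 dq 0.8
[ 79.5  12.5 117.3 -60.9  78.1  38.9] [337.4 355.3  91.4] [[-0.47, 0.34, 0.81], [0.17, 0.94, -0.3], [-0.87, -0.01, -0.5]]
30 2676 -15.8 [  0.   -15.78] [-28.8  30.1]
50 2934 -16.1 [ 1.0000e-03 -1.6079e+01] [-28.8  30.1]
70 3373 -15.3 [ 2.000e-03 -1.531e+01] [-28.5  29.9]
```

View pics/w5.png

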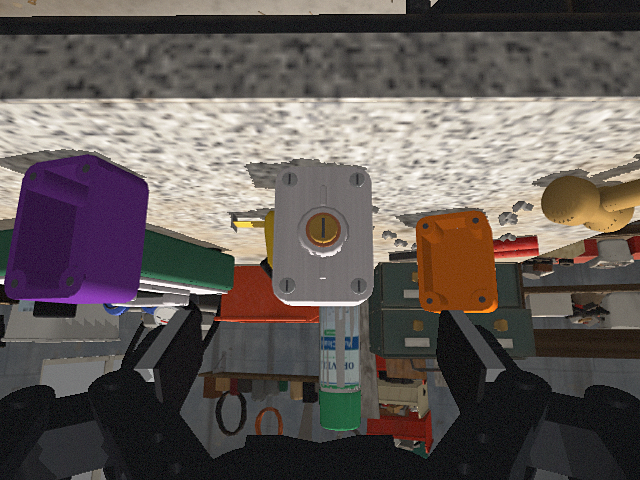

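The grey bowl's closed face is square on, with its plug at (323,229). The purple and orange look-alikes are well to either side. The face slope is 0, so the yaw estimate holds. I'll advance and grip.

```bash
python3 -m handwheel '[[-0.004,0.0023,0.007,-0.36,0.13,0.17,0.085],[0,0,0.03,0,0,0,0.085],[0,0,0.035,0,0,0,0.085],[0,0,0.025,0,0,0,0.085],[0,0,0,0,0,0,0.085],[0,0,0,0,0,0,0.085]]'
python3 -c "
from tgt import *
rel(G-0.7*Rg[:,2]+0.6*B[:,1],Rg,1); print(r.sense()['qd'].round(2))"
```

```text
time: 10.85
tool_pos: [422.8, 331.0, 54.1]
tcp_rot: [178.2, 60.0, 158.5]
ft_force: [0.7, 0.2, 1.3]
finger_gap: 85.1
grip_force: 0.0
shift [ 8.  -3.9  1.6] rot [ 0.3  -0.03 -0.86] n 1
per row (shift before turn) v [ 8.   -3.86  1.6 ] w [ 0.299 -0.031 -0.863]
0 [419. 328.  46.] [ 69.  17. 119. -69.  68.  41.] cost 0.0 dq 1.0
[ 2.57 -0.14 -0.64  0.56  1.01 -0.12]
```

```bash
python3 -m handwheel '[[0,0,0,0,0,0,0.085],[0,0,0,0,0,0,0.085],[0,0,0,0,0,0,0.085]]' >/dev/null
python3 -c "
from tgt import *
rel(G-0.7*Rg[:,2]+0.6*B[:,1],Rg,1); print(r.sense()['qd'].round(2))"
```

```text
shift [ 5.2 -4.4  3.2] rot [ 0.47 -0.02 -0.51] n 1
per row (shift before turn) v [ 5.21 -4.42  3.17] w [ 0.469 -0.023 -0.507]
0 [419. 328.  46.] [ 69.  17. 119. -69.  68.  41.] cost 0.0 dq 0.8
[ 0.55  1.11  0.37 -0.04 -0.01 -0.06]
```

```bash
python3 -m handwheel '[[0.005,-0.004,0.003,0.45,0,-0.5,0.085],[0,0,0,0,0,0,0.085],[0,0,0,0,0,0,0.085],[0,0,0,0,0,0,0.085],[0,0,0,0,0,0,0.085]]' >/dev/null
python3 -c "
from tgt import *
rel(G-0.7*Rg[:,2]+0.6*B[:,1],Rg,1); print(r.sense()['qd'].round(2))"
```

```text
shift [-1.5  1.  -0.9] rot [-0.1  -0.02  0.22] n 1
per row (shift before turn) v [-1.53  0.97 -0.87] w [-0.097 -0.024  0.222]
0 [419. 328.  46.] [ 69.  17. 119. -69.  68.  41.] cost 0.0 dq 0.2
[-0.17 -0.18 -0.1   0.01 -0.13  0.02]
```

Good to about 1–2 mm, so I'll close on it.

```bash
python3 -m handwheel '[[-0.001,0.0005,0,0,0,0,0.085],[0,0,0,0,0,0,0.05],[0,0,0,0,0,0,0.05],[0,0,0,0,0,0,0.05],[0,0,0,0,0,0,0.05],[0,0,0,0,0,0,0.05]]' 80
python3 - <<'E'
from tgt import *
T=pose(); print(T.round(3).tolist()); np.save('Tg.npy',T)
rel(G-0.7*Rg[:,2]+0.6*B[:,1],Rg,1)
E
```

```text
time: 12.02
tool_pos: [419.7, 328.0, 46.2]
tcp_rot: [-179.6, 60.0, 160.5]
ft_force: [-2.9, -0.0, 6.6]
finger_gap: 57.6
grip_force: 84.4
[[-0.471, 0.339, 0.814, 419.667], [0.167, 0.941, -0.295, 327.996], [-0.866, -0.003, -0.5, 46.192], [0.0, 0.0, 0.0, 1.0]]
shift [ 0.2  0.1 -0.7] rot [-0.08  0.01  0.15] n 1
per row (shift before turn) v [ 0.22  0.14 -0.71] w [-0.084  0.01   0.154]
0 [419. 328.  46.] [ 69.  17. 119. -69.  68.  41.] cost 0.0 dq 0.2
```

```bash
python3 -m handwheel '[[-0.017,0,-0.01,0,0,0,0.05],[-0.0346,0,-0.02,0,0,0,0.05],[-0.0346,0,-0.02,0,0,0,0.05],[-0.0346,0,-0.02,0,0,0,0.05]]' 80
cat >> tgt.py <<'E'
Tg=np.load('Tg.npy'); Bp=np.eye(4); Bp[:3,:3]=B; Bp[:3,3]=np.array([419.4,327.6,42])-B[:,2]*26.3+B[:,1]*0.6
bt=np.linalg.inv(Tg)@Bp   # bowl in tool
def place(nest,yaw,dz,dx=0,dy=0):
    P=np.eye(4); P[:3,:3]=R.from_euler('z',yaw+180,degrees=True).as_matrix(); P[:3,3]=np.array(nest)+[dx,dy,dz]; return P@np.linalg.inv(bt)
E
python3 - <<'E'
from tgt import *
print(bt.round(2).tolist()); print(r.sense()['joint_pos'].round(1))
T=place([515.7,67.7,63],1.9,80); print(T.round(2).tolist(),[q.round(0).tolist() for q in ik(T[:3,3],T[:3,:3])])
rel(T[:3,3],T[:3,:3],32)
E
```

```text
time: 12.35
tool_pos: [419.0, 327.2, 185.2]
tcp_rot: [-179.2, 59.9, 160.9]
ft_force: [0.7, 0.4, -1.8]
finger_gap: 57.1
grip_force: 86.1
[[-0.87, -0.0, 0.5, -9.46], [-0.0, 1.0, 0.0, 0.15], [-0.5, -0.0, -0.87, 24.77], [0.0, 0.0, 0.0, 1.0]]
[ 68.6  -1.5 119.6 -63.4  75.3  23.8]
[[0.87, 0.04, 0.5, 511.51], [0.03, -1.0, 0.02, 67.7], [0.5, 0.0, -0.87, 169.18], [0.0, 0.0, 0.0, 1.0]] [[2.0, -36.0, 132.0, 0.0, 53.0, 90.0]]
shift [ -72.6 -212.8  160.1] rot [ 42.02  22.67 157.78] n 32
per row (shift before turn) v [-10.03   3.56   5.6 ] w [1.313 0.708 4.931]
3 [460. 321. 209.] [ 62.   0. 113. -59.  76.  35.] cost 0.0 dq 2.6
7 [497. 300. 230.] [ 55.  -1. 108. -54.  76.  45.] cost 0.0 dq 2.5
11 [526. 265. 246.] [ 48.  -3. 106. -47.  74.  54.] cost 0.0 dq 2.3
15 [544. 221. 253.] [ 40.  -8. 107. -40.  72.  63.] cost 0.0 dq 2.2
19 [551. 174. 248.] [ 31. -14. 110. -32.  68.  72.] cost 0.0 dq 2.3
23 [546. 129. 232.] [ 21. -20. 115. -22.  63.  79.] cost 0.0 dq 2.5
27 [532.  92. 205.] [ 11. -28. 123. -12.  58.  85.] cost 0.0 dq 2.8
31 [512.  68. 169.] [  2. -36. 132.   0.  53.  90.] cost 0.0 dq 3.0
```

```bash
python3 - <<'E'
from h import *
for n in('scene','side'):
    d=np.load(n+'0.npz'); W=d['W']; m=box(W,440,680,60,420,115,400)
    print(n,m.sum(), np.nanpercentile(W[m],[0,5,50,95,100],axis=0).round(0).tolist() if m.sum() else '')
E
for i in 1 2; do python3 -m handwheel '[[-0.01,0.0036,0.0056,1.31,0.71,4.93,0.05],[-0.01,0.0036,0.0056,1.31,0.71,4.93,0.05],[-0.01,0.0036,0.0056,1.31,0.71,4.93,0.05],[-0.01,0.0036,0.0056,1.31,0.71,4.93,0.05],[-0.01,0.0036,0.0056,1.31,0.71,4.93,0.05],[-0.01,0.0036,0.0056,1.31,0.71,4.93,0.05],[-0.01,0.0036,0.0056,1.31,0.71,4.93,0.05],[-0.01,0.0036,0.0056,1.31,0.71,4.93,0.05]]' 80; done
python3 - <<'E'
from tgt import *
T=place([515.7,67.7,63],1.9,80); rel(T[:3,3],T[:3,:3],16)
E
```

```text
scene 0 
side 1 [[510.0, 63.0, 116.0], [510.0, 63.0, 116.0], [510.0, 63.0, 116.0], [510.0, 63.0, 116.0], [510.0, 63.0, 116.0]]
time: 13.02
tool_pos: [497.7, 300.3, 229.6]
tcp_rot: [145.0, 40.6, 102.9]
ft_force: [0.1, 0.5, -2.6]
finger_gap: 57.1
grip_force: 86.0
time: 13.68
tool_pos: [544.9, 221.7, 251.8]
tcp_rot: [141.5, 11.6, 71.8]
ft_force: [-0.5, 0.6, -2.5]
finger_gap: 56.9
grip_force: 85.9
shift [-136.8  -57.2   98.4] rot [20.89 11.14 78.59] n 16
per row (shift before turn) v [-10.07   3.63   5.53] w [1.306 0.697 4.912]
3 [551. 174. 248.] [ 31. -14. 110. -32.  68.  72.] cost 0.0 dq 2.3
7 [547. 129. 231.] [ 21. -20. 116. -22.  63.  79.] cost 0.0 dq 2.5
11 [532.  92. 205.] [ 11. -28. 123. -12.  58.  85.] cost 0.0 dq 2.8
15 [512.  68. 169.] [  2. -36. 132.   0.  53.  90.] cost 0.0 dq 3.0
```

```bash
for i in 1 2; do python3 -m handwheel '[[-0.01,0.0036,0.0055,1.31,0.7,4.91,0.05],[-0.01,0.0036,0.0055,1.31,0.7,4.91,0.05],[-0.01,0.0036,0.0055,1.31,0.7,4.91,0.05],[-0.01,0.0036,0.0055,1.31,0.7,4.91,0.05],[-0.01,0.0036,0.0055,1.31,0.7,4.91,0.05],[-0.01,0.0036,0.0055,1.31,0.7,4.91,0.05],[-0.01,0.0036,0.0055,1.31,0.7,4.91,0.05],[-0.01,0.0036,0.0055,1.31,0.7,4.91,0.05]]' 80; done
python3 -m handwheel '[[0,0,0,0,0,0,0.05],[0,0,0,0,0,0,0.05],[0,0,0,0,0,0,0.05],[0,0,0,0,0,0,0.05]]' >/dev/null
python3 - <<'E'
from tgt import *
T=place([515.7,67.7,63],1.9,80); rel(T[:3,3],T[:3,:3],1); print(r.sense()['qd'].round(2))
p,W=cloud('wrist'); np.savez('w6.npz',p=p,W=W); cv2.imwrite('pics/w6.png',p)
rect(W,box(W,420,600,0,140,178,192),'bowl top'); rect(W,box(W,440,600,10,120,69,77),'rails')
b=pose()@bt; print('bowl est',b[:3,3].round(1),b[:3,2].round(3), 'top centre',(b@[0,0,42,1]).round(1))
E
```

```text
time: 14.35
tool_pos: [546.7, 130.0, 231.6]
tcp_rot: [153.3, -14.8, 42.0]
ft_force: [0.3, -0.2, -1.9]
finger_gap: 56.5
grip_force: 85.9
time: 15.02
tool_pos: [511.7, 68.6, 169.5]
tcp_rot: [-179.9, -30.0, 2.1]
ft_force: [-0.5, -0.5, -2.3]
finger_gap: 56.6
grip_force: 85.9
shift [-2.8  1.8  1.4] rot [-0.02 -0.09  0.4 ] n 1
per row (shift before turn) v [-2.78  1.76  1.42] w [-0.024 -0.085  0.396]
0 [512.  68. 169.] [  2. -36. 132.   0.  53.  90.] cost 0.0 dq 0.4
[ 0.2   0.04 -0.31  0.33 -0.07  0.13]
bowl top 33562 [518.2  70.3  84.7  80.9   2.1] mean [515.3  69.9 186.4]
bowl est [517.4  69.6 145.6] [-0.002  0.003  1.   ] top centre [517.3  69.8 187.6   1. ]
```

View pics/w6.png

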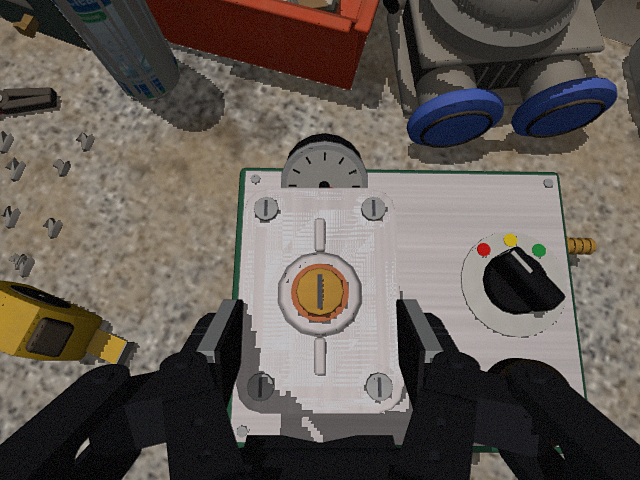

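```bash
python3 - <<'E'
from tgt import *
W=np.load('w1.npz')['W']; m=box(W,440,582,10,125,70.5,75); q=W[m][:,:2]-[515.7,67.7]; c,s=np.cos(np.radians(1.9)),np.sin(np.radians(1.9)); q=q@np.array([[c,-s],[s,c]])
print('outer',q.min(0),q.max(0), np.percentile(q,[.5,99.5],axis=0).round(1).tolist())
e=q[(np.abs(q[:,1])<25)]; print('far rail x',np.percentile(e[e[:,0]>30][:,0],[1,5,50,95,99]).round(1), 'near',np.percentile(e[e[:,0]<-30][:,0],[1,50,99]).round(1) if (e[:,0]<-30).any() else '')
for sg in(1,-1):
    e=q[(sg*q[:,1]>30)&(np.abs(q[:,0])>23)&(np.abs(q[:,0])<40)]; print('side',sg,np.percentile(e[:,1],[1,50,99]).round(1))
W=np.load('w6.npz')['W']; m=box(W,478,560,50,92,180,191); P=W[m]; d=np.hypot(P[:,0]-517,P[:,1]-70); P=P[d>20]
A=np.c_[P[:,:2]-[517,70],np.ones(len(P))]; k,*_=np.linalg.lstsq(A,P[:,2],rcond=None); print('plane',k.round(4),np.abs(A@k-P[:,2]).mean().round(2))
m=box(W,440,600,55,85,183,191); x=W[m]; print('x ext',np.percentile(x[:,0],[.2,99.8]).round(1))
m=box(W,500,535,50,90,193,200); print('plug',W[m].mean(0).round(1))
print(r.sense()['tool_pos'])
E
```

```text
outer [-54.15182822 -42.76093988] [66.87954168 42.9134133 ] [[-53.4, -42.4], [65.7, 42.3]]
far rail x [44.9 45.1 50.7 65.  66.3] near [-53.5 -53.4 -53.2]
side 1 [32.9 38.3 42.4]
side -1 [-42.5 -37.2 -32.5]
plane [-4.800000e-03  2.200000e-03  1.858741e+02] 0.66
x ext [475.9 560.3]
plug [518.   70.  194.7]
[513.11632397  69.68345014 171.80820232]
```

The bowl is held level over the pocket with its plug up at (320,292). The selector at (520,280) points at red, and the rule is untouched at lower left. I'll descend to just above the rails and check there.

```bash
python3 -m handwheel '[[-0.009,0.0021,0.0135,-0.15,0,0.27,0.05],[-0.008,0,0.0138,0,0,0,0.05],[-0.008,0,0.0138,0,0,0,0.05],[-0.008,0,0.0138,0,0,0,0.05],[0,0,0,0,0,0,0.05],[0,0,0,0,0,0,0.05],[0,0,0,0,0,0,0.05],[0,0,0,0,0,0,0.05]]' >/dev/null
python3 -m handwheel '[[0,0,0,0,0,0,0.05],[0,0,0,0,0,0,0.05],[0,0,0,0,0,0,0.05],[0,0,0,0,0,0,0.05],[0,0,0,0,0,0,0.05]]'
cat > chk.py <<'E'
from tgt import *
p,W=cloud('wrist'); cv2.imwrite('pics/chk.png',p)
b=pose()@bt; print('model bowl',b[:3,3].round(1),'yaw',np.degrees(np.arctan2(-b[1,0],-b[0,0])).round(2), 'zaxis',b[:3,2].round(3))
zt=b[2,3]+42
m=box(W,440,600,55,82,zt-5,zt+3); print('x ext',np.percentile(W[m][:,0],[.2,99.8]).round(1))
m=box(W,500,535,50,90,zt+5,zt+13); print('plug',W[m].mean(0).round(1))
m=box(W,440,590,10,125,zt-4,zt+3); rect(W,m,'top')
m=box(W,440,590,10,125,70.5,75); q=(W[m][:,:2]-[516.8,67.8])@np.array([[c:=np.cos(np.radians(1.8)),-(s:=np.sin(np.radians(1.8)))],[s,c]]); print('rails y',np.percentile(q[:,1],[.5,99.5]).round(1),'x',np.percentile(q[:,0],[.5,99.5]).round(1),len(q))
E
python3 chk.py
```

```text
time: 16.48
tool_pos: [511.6, 66.9, 107.0]
tcp_rot: [179.9, -30.0, 2.1]
ft_force: [0.5, 0.1, -2.4]
finger_gap: 57.1
grip_force: 85.9
model bowl [515.7  66.8  80.7] yaw 1.84 zaxis [-0.001  0.002  1.   ]
x ext [474.4 558.7]
plug [516.4  67.3 129.8]
top 32460 [516.7  67.1  84.7  80.3   2.2] mean [513.8  67.2 121.4]
rails y [-42.3  42.4] x [-55.3  65.9] 3266
```

```bash
python3 -m handwheel '[[-0.0028,-0.0005,0.0053,0,0,0,0.05],[-0.0015,0,0.0026,0,0,0,0.05],[-0.0015,0,0.0026,0,0,0,0.05],[0,0,0,0,0,0,0.05],[0,0,0,0,0,0,0.05],[0,0,0,0,0,0,0.05]]'
python3 -c "
from tgt import *
b=pose()@bt; print(b[:3,3].round(1),np.degrees(np.arctan2(-b[1,0],-b[0,0])).round(2))"
```

```text
time: 17.03
tool_pos: [511.7, 67.4, 94.7]
tcp_rot: [179.9, -30.0, 2.1]
ft_force: [0.0, 0.7, -2.6]
finger_gap: 56.9
grip_force: 85.9
[515.9  67.3  68.5] 1.84
```

```bash
python3 -m handwheel '[[-0.001,0,0.0017,0,0,0,0.05],[-0.001,0,0.0017,0,0,0,0.05],[0,0,0,0,0,0,0.05],[0,0,0,0,0,0,0.05]]'
python3 -m handwheel '[[-0.0005,0,0.0009,0,0,0,0.05],[-0.0005,0,0.0009,0,0,0,0.05],[0,0,0,0,0,0,0.05],[0,0,0,0,0,0,0.05]]'
python3 chk.py
```

```text
time: 17.37
tool_pos: [511.5, 67.4, 90.6]
tcp_rot: [179.9, -30.0, 2.1]
ft_force: [0.7, -0.1, -1.9]
finger_gap: 57.2
grip_force: 85.9
time: 17.7
tool_pos: [512.6, 67.5, 90.1]
tcp_rot: [179.9, -30.1, 2.1]
ft_force: [-3.1, -0.0, 5.5]
finger_gap: 56.7
grip_force: 86.8
model bowl [516.9  67.4  63.9] yaw 1.85 zaxis [-0.003  0.002  1.   ]
x ext [475.5 559.6]
plug [517.4  67.9 113. ]
top 32580 [517.7  68.2  84.5  79.9   2. ] mean [514.8  67.8 104.6]
rails y [-42.1  42.2] x [-55.2  65.8] 6518
```

```bash
python3 -m handwheel '[[-0.0006,0,0.001,0,0,0,0.05],[0,0,0,0,0,0,0.05],[0,0,0,0,0,0,0.05]]'
python3 -m handwheel '[[0,0,0,0,0,0,0.078],[0,0,0,0,0,0,0.078],[0,0,0,0,0,0,0.078],[0,0,-0.02,0,0,0,0.078],[0,0,-0.035,0,0,0,0.078],[0,0,-0.04,0,0,0,0.078],[0,0,0,0,0,0,0.085],[0,0,0,0,0,0,0.085]]'
python3 - <<'E'
from h import *
p,W=cloud('wrist'); np.savez('w7.npz',p=p,W=W); cv2.imwrite('pics/w7.png',p)
rect(W,box(W,440,590,10,125,101,108),'top'); 
m=box(W,440,590,35,100,98,108); P=W[m]; d=np.hypot(P[:,0]-517,P[:,1]-68); P=P[(d>20)&(d<38)]
A=np.c_[P[:,:2]-[517,68],np.ones(len(P))]; print('plane',np.linalg.lstsq(A,P[:,2],rcond=None)[0].round(4))
rect(W,box(W,500,535,50,90,110,118),'plug'); rect(W,box(W,500,590,-110,-20,80,93),'knob')
print(r.sense()['joint_pos'].round(1), pose().round(2).tolist())
E
```

```text
time: 18.0
tool_pos: [513.2, 67.4, 90.1]
tcp_rot: [179.9, -30.2, 2.1]
ft_force: [-13.0, -0.3, 15.2]
finger_gap: 56.8
grip_force: 88.5
time: 18.67
tool_pos: [466.1, 65.9, 175.2]
tcp_rot: [179.9, -30.6, 2.1]
ft_force: [-0.4, -0.4, -0.7]
finger_gap: 84.9
grip_force: 0.0
top 11624 [517.2  67.8  83.8  60.2   2. ] mean [514.9  67.8 104.4]
plane [-1.00000e-04  3.00000e-04  1.04198e+02]
plug 709 [517.1  67.8  20.2  20.1  20.9] mean [516.5  67.8 112.8]
knob 1511 [543.8 -64.9  44.3  16.   42.3] mean [542.8 -64.   84.4]
[  1.8 -47.7 138.9   0.   58.5  89.7] [[0.86, 0.04, 0.5, 465.09], [0.03, -1.0, 0.02, 65.86], [0.5, 0.0, -0.86, 172.06], [0.0, 0.0, 0.0, 1.0]]
```

View pics/w7.png

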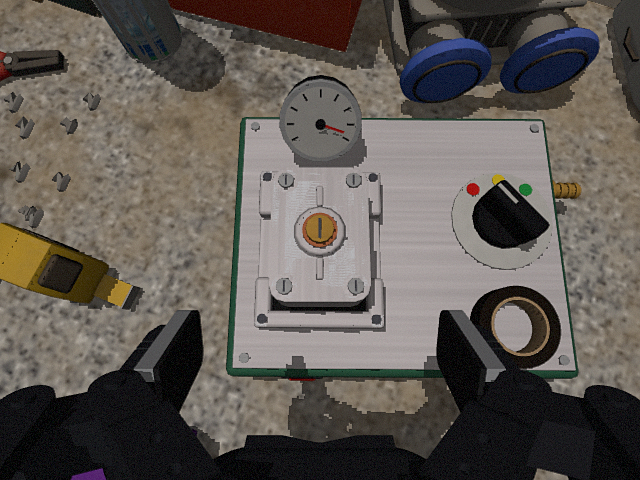

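The bowl is seated level in the pocket with its plug up at (320,230). The plane is flat at the same height the tested bowl had. The selector is at (508,215), still on red. I'll move to the selector.

```bash
python3 - <<'E'
from go import *
Rt=R.from_euler('xyz',[180,0,42.1],degrees=True).as_matrix()
rel(np.array([544,-65,150.]),Rt,8)
E
```

```text
shift [ 52.9 133.5  56.7] rot [ 10.69 -29.   -39.1 ] n 8
per row (shift before turn) v [ 2.77 18.9   4.4 ] w [ 1.336 -3.625 -4.888]
3 [495.  -6. 163.] [-11. -23. 121.   6.  68.  55.] cost 0.0 dq 6.5
7 [544. -65. 150.] [-12.   2.  99.  -0.  79.  36.] cost 0.0 dq 6.1
```

```bash
python3 -m handwheel '[[0.0028,0.0189,0.0044,1.34,-3.62,-4.89,0.045],[0.0028,0.0189,0.0044,1.34,-3.62,-4.89,0.045],[0.0028,0.0189,0.0044,1.34,-3.62,-4.89,0.045],[0.0028,0.0189,0.0044,1.34,-3.62,-4.89,0.045],[0.0028,0.0189,0.0044,1.34,-3.62,-4.89,0.045],[0.0028,0.0189,0.0044,1.34,-3.62,-4.89,0.045],[0.0028,0.0189,0.0044,1.34,-3.62,-4.89,0.045],[0.0028,0.0189,0.0044,1.34,-3.62,-4.89,0.045]]'
python3 -m handwheel '[[0,0,0,0,0,0,0.045],[0,0,0,0,0,0,0.045],[0,0,0,0,0,0,0.045],[0,0,0,0,0,0,0.045],[0,0,0,0,0,0,0.045],[0,0,0,0,0,0,0.045]]' >/dev/null
python3 - <<'E'
from go import *
p,W=cloud('wrist'); rect(W,box(W,500,590,-110,-20,80,93),'knob')
Rt=R.from_euler('xyz',[180,0,42.1],degrees=True).as_matrix()
rel(np.array([544,-65,88.]),Rt,1); print(r.sense()['tool_pos'].round(1))
E
```

```text
time: 19.38
tool_pos: [541.9, -65.4, 144.4]
tcp_rot: [-179.6, 0.3, 41.9]
ft_force: [0.7, -0.2, 0.7]
finger_gap: 45.3
grip_force: 0.0
knob 1948 [544.6 -65.1  43.6  14.8  41.5] mean [545.3 -64.2  84.7]
shift [ 0.5  2.  61.1] rot [ 0.03 -0.15 -0.34] n 1
per row (shift before turn) v [ 0.5   2.02 61.09] w [ 0.03  -0.146 -0.335]
0 [544. -65.  88.] [-12.   6. 102.  -0.  73.  36.] cost 0.0 dq 6.4
[542.1 -63.9 149.1]
```

```bash
python3 -m handwheel '[[0.0008,0.002,0.02,0,0,0,0.045],[0,0,0.025,0,0,0,0.045],[0,0,0.0155,0,0,0,0.045],[0,0,0,0,0,0,0.045],[0,0,0,0,0,0,0.045],[0,0,0,0,0,0,0.005],[0,0,0,0,0,0,0.005],[0,0,0,0,0,0,0.005]]' 40
python3 -m handwheel '[[0,0,0,0,0,0,0.005],[0,0,0,0,0,0,0.005],[0,0,0,0,0,0,0.005],[0,0,0,0,0,0,0.005]]'
python3 -c "
from h import *;s=r.sense();print(s['wrist_torque'].round(2))"
```

```text
time: 20.6
tool_pos: [545.3, -65.2, 89.2]
tcp_rot: [179.9, -0.2, 41.8]
ft_force: [0.3, -0.9, 0.4]
finger_gap: 9.3
grip_force: 0.0
time: 20.93
tool_pos: [544.2, -65.0, 87.5]
tcp_rot: [-179.9, -0.1, 41.8]
ft_force: [0.0, 0.3, 0.4]
finger_gap: 5.2
grip_force: 0.0
[-0.01  0.07  0.03]
```

```bash
python3 - <<'E'
from h import *
p,W=cloud('wrist'); cv2.imwrite('pics/w8.png',cv2.resize(p[120:480,140:500],(600,600)))
print(r.sense()['finger_gap'],r.sense()['grip_force'])
E
```

```text
4.778502604678228 0.0
```

View pics/w8.png

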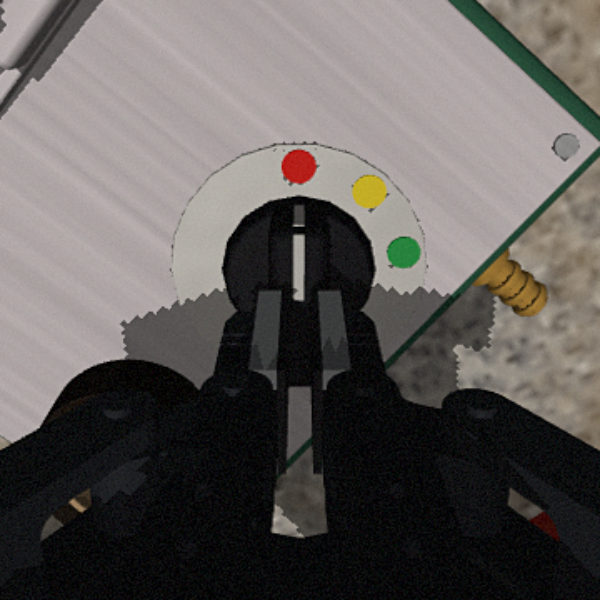

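```bash
python3 - <<'E'
from h import *
p,W=cloud('wrist')
for v in (262,276,292,296,300,310,330,350):
    print(v,[ (u,W[v,u].round(0).tolist()) for u in (292,299,305,311,319,325,333,340)])
E
```

```text
262 [(292, [545.0, -48.0, 62.0]), (299, [547.0, -50.0, 63.0]), (305, [555.0, -48.0, 84.0]), (311, [557.0, -50.0, 85.0]), (319, [559.0, -52.0, 85.0]), (325, [561.0, -54.0, 85.0]), (333, [563.0, -56.0, 84.0]), (340, [559.0, -65.0, 62.0])]
276 [(292, [540.0, -53.0, 64.0]), (299, [542.0, -55.0, 63.0]), (305, [551.0, -52.0, 85.0]), (311, [nan, nan, nan]), (319, [555.0, -56.0, 85.0]), (325, [556.0, -58.0, 85.0]), (333, [558.0, -60.0, 84.0]), (340, [555.0, -69.0, 64.0])]
292 [(292, [533.0, -58.0, 62.0]), (299, [536.0, -60.0, 64.0]), (305, [545.0, -57.0, 84.0]), (311, [547.0, -58.0, 85.0]), (319, [550.0, -60.0, 86.0]), (325, [551.0, -62.0, 86.0]), (333, [553.0, -65.0, 84.0]), (340, [548.0, -75.0, 63.0])]
296 [(292, [532.0, -59.0, 63.0]), (299, [548.0, -52.0, 99.0]), (305, [550.0, -54.0, 99.0]), (311, [551.0, -55.0, 99.0]), (319, [548.0, -62.0, 84.0]), (325, [550.0, -64.0, 85.0]), (333, [557.0, -61.0, 100.0]), (340, [558.0, -63.0, 99.0])]
300 [(292, [530.0, -61.0, 63.0]), (299, [548.0, -52.0, 103.0]), (305, [550.0, -54.0, 103.0]), (311, [551.0, -55.0, 103.0]), (319, [547.0, -63.0, 85.0]), (325, [548.0, -65.0, 85.0]), (333, [557.0, -61.0, 103.0]), (340, [558.0, -63.0, 102.0])]
310 [(292, [543.0, -53.0, 103.0]), (299, [549.0, -52.0, 111.0]), (305, [550.0, -54.0, 111.0]), (311, [551.0, -55.0, 111.0]), (319, [543.0, -66.0, 85.0]), (325, [545.0, -68.0, 85.0]), (333, [556.0, -61.0, 110.0]), (340, [558.0, -63.0, 111.0])]
330 [(292, [547.0, -51.0, 124.0]), (299, [549.0, -53.0, 124.0]), (305, [550.0, -54.0, 125.0]), (311, [551.0, -56.0, 124.0]), (319, [536.0, -72.0, 85.0]), (325, [538.0, -75.0, 84.0]), (333, [556.0, -61.0, 124.0]), (340, [557.0, -62.0, 124.0])]
350 [(292, [549.0, -51.0, 138.0]), (299, [550.0, -53.0, 137.0]), (305, [548.0, -56.0, 131.0]), (311, [550.0, -57.0, 132.0]), (319, [529.0, -79.0, 85.0]), (325, [530.0, -81.0, 84.0]), (333, [554.0, -62.0, 132.0]), (340, [558.0, -61.0, 137.0])]
```

```bash
python3 - <<'E'
from h import *
c,f=cam('wrist'); M=np.array(c['tool_from_camera'])
p,d=r.snapshot('wrist'); T=pose(); print(T[:3,3].round(1),r.sense()['finger_gap'])
v,u=np.mgrid[:480,:640]; P=np.dstack([(u-c['cx'])/f*d,(v-c['cy'])/f*d,d]); t=P@M[:3,:3].T+M[:3,3]
m=(np.abs(t[...,0])<14)&(np.abs(t[...,1])<30)&(t[...,2]<-3)&(d>0); print('now tip z_tool max',np.percentile(t[m][:,2],[50,99,100]))
z=np.load('w1.npz'); Ti=np.linalg.inv(np.block([[R.from_euler('xyz',[179.983,.049,2.066],degrees=True).as_matrix(),np.array([[501.331],[52.95],[223.262]])],[np.zeros((1,3)),1]]))
t=z['W']@Ti[:3,:3].T+Ti[:3,3]; m=(np.abs(t[...,0])<16)&(np.abs(t[...,1])<70)&(t[...,2]<60); print('w1 tip',np.percentile(t[m][:,2],[50,99,100]),np.percentile(np.abs(t[m][:,1]),[1,99]))
E
```

```text
[544.1 -64.9  87.3] 5.185191560138469
now tip z_tool max [-60.74302707 -12.68143209  -6.65330315]
w1 tip [-72.93137544 -23.74369456 -18.57519757] [ 1.0634272  68.65508107]
```

The wrist picture and depth show the fingertips about 10 mm behind the nominal TCP. They closed above the bar (finger edge z≈97, bar top 86), touching nothing, and the selector still points at red. I'll open, go 26 mm lower and close again.

```bash
python3 -m handwheel '[[0,0,0,0,0,0,0.04],[0,0,0,0,0,0,0.04],[0,0,0,0,0,0,0.04],[0,0,0.013,0,0,0,0.04],[0,0,0.013,0,0,0,0.04],[0,0,0,0,0,0,0.04],[0,0,0,0,0,0,0.04],[0,0,0,0,0,0,0.005]]' 40
python3 -m handwheel '[[0,0,0,0,0,0,0.005],[0,0,0,0,0,0,0.005],[0,0,0,0,0,0,0.005],[0,0,0,0,0,0,0.005],[0,0,0,0,0,0,0.005]]'
python3 -c "
from h import *;s=r.sense();print(s['wrist_torque'].round(2))"
```

```text
time: 21.75
tool_pos: [543.6, -64.8, 60.7]
tcp_rot: [-179.9, -0.0, 41.8]
ft_force: [0.0, 0.0, 0.1]
finger_gap: 29.1
grip_force: 0.0
time: 22.17
tool_pos: [544.1, -64.7, 61.8]
tcp_rot: [-179.9, -0.1, 41.8]
ft_force: [-4.0, 2.0, 3.6]
finger_gap: 13.8
grip_force: 42.6
[ 0.32  0.66 -0.01]
```

```bash
python3 -m handwheel '[[0,0,0,0,0,6.7,0.005],[0,0,0,0,0,6.7,0.005],[0,0,0,0,0,6.7,0.005],[0,0,0,0,0,6.7,0.005],[0,0,0,0,0,6.7,0.005],[0,0,0,0,0,6.7,0.005]]' 60
python3 -m handwheel '[[0,0,0,0,0,6.7,0.005],[0,0,0,0,0,6.7,0.005],[0,0,0,0,0,6.7,0.005],[0,0,0,0,0,6.7,0.005],[0,0,0,0,0,6.7,0.005],[0,0,0,0,0,6.5,0.005],[0,0,0,0,0,0,0.005],[0,0,0,0,0,0,0.005]]'
python3 -c "
from h import *;s=r.sense();print(s['wrist_torque'].round(2))"
```

```text
time: 22.67
tool_pos: [544.5, -65.6, 61.9]
tcp_rot: [-180.0, -0.0, 1.2]
ft_force: [-2.4, -1.8, 2.8]
finger_gap: 13.4
grip_force: 62.6
time: 23.33
tool_pos: [544.2, -66.5, 61.8]
tcp_rot: [180.0, -0.0, -38.5]
ft_force: [-4.4, -5.8, 3.7]
finger_gap: 12.8
grip_force: 62.7
[-0.96  0.68  0.02]
```

```bash
python3 -m handwheel '[[0,0,0,0,0,0,0.04],[0,0,0,0,0,0,0.04],[0,0,0,0,0,0,0.04],[0,0,-0.03,0,0,0,0.04],[0,0,-0.04,0,0,0,0.04],[0,0,-0.04,0,0,0,0.04],[0,0,-0.04,0,0,0,0.04],[0,0,-0.03,0,0,0,0.04]]' 60
python3 -m handwheel '[[0,0,0,0,0,0,0.04],[0,0,0,0,0,0,0.04],[0,0,0,0,0,0,0.04],[0,0,0,0,0,0,0.04]]' 
python3 - <<'E'
from h import *
p,W=cloud('wrist'); rect(W,box(W,500,590,-110,-20,80,93),'knob'); rect(W,box(W,430,510,-110,-40,66,80),'tape'); rect(W,box(W,440,590,10,125,101,108),'bowl')
s,Ws=cloud('side'); q,Wq=cloud('scene')
a=cv2.resize(p,(533,400)); b=cv2.resize(s[225:345,270:400],(433//1,400)); c=cv2.resize(q[170:260,230:410],(400,200))
im=np.zeros((600,800,3),np.uint8); im[:400,:533]=a; im[:247,533:800]=cv2.resize(s[225:345,270:400],(267,247)); im[400:,:400]=c; im[400:,400:]=cv2.resize(q[260:390,140:400],(400,200)); cv2.imwrite('pics/fin.png',im)
E
```

```text
time: 24.0
tool_pos: [545.1, -65.1, 245.4]
tcp_rot: [-179.8, -0.1, -38.4]
ft_force: [0.5, -0.8, -0.2]
finger_gap: 39.8
grip_force: 0.0
time: 24.33
tool_pos: [543.2, -64.9, 239.3]
tcp_rot: [180.0, 0.2, -38.4]
ft_force: [0.3, -0.7, 0.3]
finger_gap: 39.9
grip_force: 0.0
knob 1076 [544.3 -66.   15.   43.7  51.3] mean [544.9 -66.2  84.6]
tape 1660 [468.1 -65.2  52.5  50.1  69.6] mean [471.1 -67.   72. ]
bowl 3069 [517.3  67.8  83.9  61.1   1.6] mean [540.4  68.1 104.4]
```

View pics/fin.png

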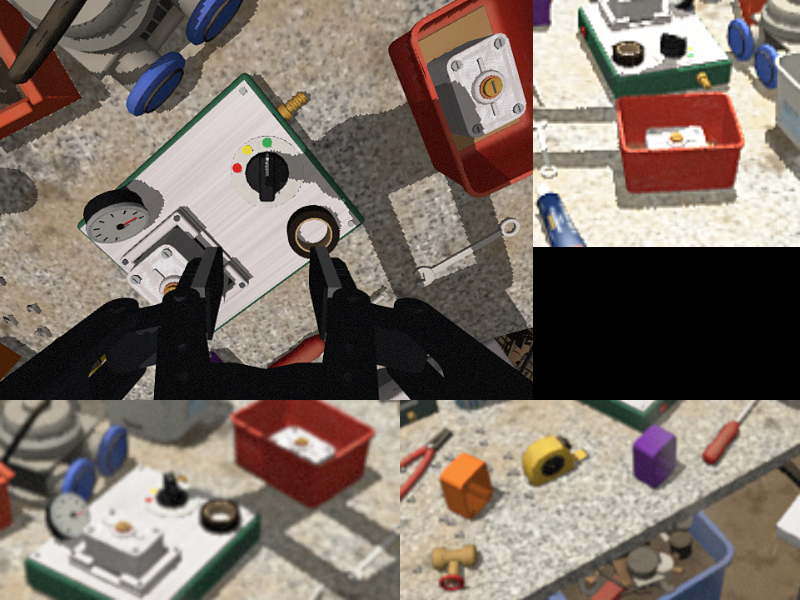

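The composite shows the selector's pointer at the green mark (267,150), and the measured bar angle is −38.7°. The tested bowl lies in the red bin, plug at (490,88). The next bowl is seated in the pocket, and the rule, valve, tape and look-alikes stand where they were. I'll hand in.

```bash
python3 -c "
from bench import r
print(r.hand_in())"
```

```text
the job is handed in; nothing more can be done
None
```

The tested bowl is in the red bin, the other bowl is seated rim down in the pocket with its plug up, the selector is on green, and the job was handed in at about 24.5 s; no verdict came back.

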